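# Feel which objective still has its glass and show it over the microscope stage

## Robot

A 6-joint arm with a two-finger parallel gripper is mounted at the origin on the work surface. World frame = base frame: x ahead of the robot, y to its left, z up, the work surface at z = 0. Lengths are in m, angles in degrees, forces in N, time in s.
With the tool pointing down it reaches from about 0.3 to 0.75 m from the base axis. Payload 8.5 kg.
Tool frame: the origin (TCP) lies between the finger pads; the fingertips stand ahead of it and the grasp point (between the pads) lies 8 mm behind it (env.tcp_to_tips is the z of the fingertips in the tool frame, in m); z points along the fingers, x is the direction in which the jaws open and shut, and the axes are right-handed (so a half turn about z gives the same grasp; the last joint's range is limited). The gripper opens to 85 mm and grips with 20 to 120 N. Pads are 22 mm wide; open, the fingers measure 114 mm over their backs; the gripper's body (76 mm by 85 mm) begins 54 mm behind the grasp point. The pads swing forward as they close: fully open they stand 13 mm farther back than shut.
Start: joints at [-80.403, 21.807, 74.336, -0, 83.858, -12.336], TCP at [0.205, -0.51, 0.242] pointing down, gripper open.
Joint ranges: [-178.18, 178.18], [-50.72, 133.34], [12.68, 142.11], [-81.47, 261.47], [9.98, 163.14], [-165.26, 165.26]. Speed limits (degrees/s): [136.94, 136.94, 180, 180, 180, 180].

## Interface

Orientations are given as a 3x3 rotation matrix whose columns are the frame's x, y, z axes.
In Python, from rig import observe, viewer, env gives the robot as it stands.
- The arm moves only by the tool jog_arm, never from a script. Its arguments are lists of equal length, an entry for each row: "dr": the turn, a rotation vector about the tool's x, y, z in rad, a list of three; "slide": the shift along the tool's x, y, z in m, a list of three; "gripper": the opening, from -1 (shut) to 1 (fully open), so that 0 is half open. In form: {"dr": [[rx, ry, rz], ...], "slide": [[dx, dy, dz], ...], "gripper": [gripper, ...]}. A call has exactly 10 rows; each row shifts and turns the commanded pose from where the row before left it, along the tool's axes as they then stand; what a row does not reach is not made up. A row lasts 1/10 s, in which the tool goes at most 50 mm and 8.59 degrees, less where a joint would pass 70% of its speed; a pose out of reach is approached as far as the arm can. A call is refused whole if a number of a shift passes 0.05 or a number of a turn 0.15, either way. A call with a gripper value outside its range is refused whole. The fingers move at their own pace and stop on an object; "force" is the grip in N (left out, the last holds). Time passes only in rows, so rows that do not move let the fingers close, or fill a call up. It gives the time, the measured TCP pose, the force and the opening at its end, in the units of the state.
- observe(): the state, without advancing time (a new reading comes with each control period).
- viewer.get_image(name): name is "side" or "top" or "wrist"; returns a dict with "pixels" (384x512x3 uint8, blue, green, red), "camera_matrix" (3x3 intrinsics, pixels), "R" (3x3) and "t" (3): a world point X has camera coordinates R X + t. Camera axes: x right, y down, z forward; pixel columns grow to the right and rows downward; lengths in m; the calibration is good to about 2 mm. A picture is of the moment at which its call begins. There is no depth.
- env.close_job(): hands the job in, once; it reports no verdict.
The state is a dict: "time_s": time; "q": joint angles; "qvel": joint speeds; "joint_efforts": joint torques, N m; "position": TCP position; "tool_rot": TCP orientation; "ft_force": force on the tool from outside, world axes, zero at the start; "wrist_torque": the same for the moment, N m; "grip_width": finger opening in m.
Only numpy, scipy, OpenCV 4.12 (cv2) and the standard library are available. Lean on these libraries where they do the work, as an engineer would, in place of code of your own. Each camera call takes 0.05 s, during which the arm holds its last target.

## Task

One of the two look-alike microscope objectives on the green mat still has its glass in it and is the heavier: lift each in turn clear of the mat to feel which. Leave the lighter one released and standing upright on the mat, and finish while holding the heavier one (lifting it again if it was tried first), upright and still in the gripper, about 5 cm clear above the centre of the microscope's lit stage disc: the program ends with it held there, not put down. Do not tip or drop either one, knock the microscope, or shift the other things on the table.

Things in the scene. Friction and masses are not known exactly. Their poses are not given: they have to be found in the camera images.
- cell_a_mid (a point): one of two identical-looking microscope objectives, 72 mm tall, loose, upright on the mat: black lower body 52 mm across, 28 mm high; above it a solid silver barrel 40 mm across. Point: on its axis, 36 mm above its underside; z up its axis. Either name may be the heavier: one weighs 0.12-0.21 kg, the other 0.31-0.46 kg (rules: over 1.6 N on its sealed inner floor cell_a_c0)
- cell_b_mid (a point): one of two identical-looking microscope objectives, 72 mm tall, loose, upright on the mat: black lower body 52 mm across, 28 mm high; above it a solid silver barrel 40 mm across. Point: on its axis, 36 mm above its underside; z up its axis. Either name may be the heavier: one weighs 0.12-0.21 kg, the other 0.31-0.46 kg (rules: over 1.6 N on its sealed inner floor cell_b_c0)
- mat: green rubber mat, fixed, 200 mm (its x) by 300 mm (its y), 4 mm thick; origin at the centre of its underside, on the table top
- scope_stage (a point): centre of the glowing pale-blue stage disc (84 mm across) on the top of the white microscope's base, 52 mm above the table; point on the disc's surface, z up. The disc is open to above
- scope: white stereo microscope, fixed: base 240 mm (its x) by 320 mm (its y, from +100 to -220 mm), 50 mm high; steel column 350 mm tall standing at y = -170 mm, its head swung away beyond it (to y = -400 mm). Origin on the table under the centre of the stage disc
- petri: closed clear Petri dish, 94 mm across, 16 mm high, bystander; origin at its underside
- dropper: small amber dropper bottle, 36 mm across, 75 mm tall, bystander; origin at its underside
- slide_box: blue and white slide box 85 x 100 x 32 mm, bystander; origin at its underside
- specimens: wooden specimen block 60 x 90 x 22 mm with six round wells, bystander; origin at its underside
- driver: red-handled screwdriver 160 mm long, lying down, bystander; origin near its middle
- cap: round black lens cap, 60 mm across, 13 mm high, lying flat, bystander; origin at its underside
Things that resemble listed ones, but are neither listed nor needed, are in the scene too. Leave any red or yellow look-alike of the part that bears cell_a_mid alone.

How it is judged:
By the outcome, as a careful person would: the job done as asked, in the order asked, and still so for the second after the job is handed in, while the arm keeps its last pose, push and grip.
It also fails if it takes over 72 s, if anything falls off the work surface, if the arm or the gripper's body presses on something with over 40 N, if the wrist force passes 120 N, or if a joint passes its speed limit or range.

## Working session

There is one attempt and no reset: what is moved stays moved. The work goes in short steps, Python scripts to look and compute and a tool call to move; the robot and the scene stay as the last step left them, time stands still between calls to the robot, and variables do not carry over. Pictures are saved under pics/ and viewed, and the job is handed in when it is done.

Besides the shell and the picture viewer there is one more tool, called after "Call:" in YAML: its name, and indented under it one key for each argument. jog_arm: Moves the arm, as the interface text tells. Its arguments: {"type":"object","properties":{"dr":{"type":"array","items":{"type":"array","items":{"type":"number"}}},"slide":{"type":"array","items":{"type":"array","items":{"type":"number"}}},"gripper":{"type":"array","items":{"type":"number"}},"force":{"type":"number"}},"required":["dr","slide","gripper"]}

```bash
mkdir -p pics; python3 - <<'E'
from rig import observe, viewer, env
import cv2,pickle
print(observe(), env.tcp_to_tips)
d={}
for n in ["top","side","wrist"]:
    im=viewer.get_image(n); d[n]=im
    cv2.imwrite(f"pics/{n}0.png",im["pixels"])
    print(n,im["camera_matrix"],im["R"],im["t"])
pickle.dump(d,open("d0.pkl","wb"))
E
```

```text
{'time_s': 0.0, 'q': array([-8.04037117e+01,  2.18415596e+01,  7.43860252e+01, -7.65176976e-04,
        8.38555818e+01, -1.23359512e+01]), 'qvel': array([ 0.03277167, -0.00826065,  0.01815127,  0.01355191,  0.09437039,
       -0.06582939]), 'joint_efforts': array([-1.89967868e-03, -4.48467278e+01, -2.31280178e+01, -3.06834736e-04,
        4.68593702e-03,  2.73862315e-05]), 'position': array([ 0.20537679, -0.50992027,  0.24169893]), 'tool_rot': array([[ 3.73510957e-01, -9.27625733e-01, -2.55069424e-04],
       [-9.27624680e-01, -3.73510926e-01,  1.42900478e-03],
       [-1.42085283e-03, -2.97140251e-04, -9.99998946e-01]]), 'ft_force': array([ 0.25387493, -0.34627746, -0.45815385]), 'wrist_torque': array([-0.01577725,  0.02160673, -0.05413746]), 'grip_width': 0.08504186255832033} 0.011
top [[483.7882626    0.         253.96284521]
 [  0.         483.7882626  186.80408864]
 [  0.           0.           1.        ]] [[ 0.0116755  -0.9999212  -0.00461163]
 [-0.9953619  -0.01118159 -0.09554924]
 [ 0.09549015  0.00570582 -0.99541402]] [0.06902211 0.53291821 1.50709141]
side [[436.09618019   0.         253.46955352]
 [  0.         436.09618019 194.72743825]
 [  0.           0.           1.        ]] [[ 0.99767591 -0.06802311 -0.00395342]
 [-0.05423545 -0.75765592 -0.65039682]
 [ 0.04124668  0.64909965 -0.75958433]] [-0.54681589  0.12567514  1.08926386]
wrist [[336.81302475   0.         258.13352156]
 [  0.         336.81302475 185.9189202 ]
 [  0.           0.           1.        ]] [[ 3.73475333e-01 -9.27640111e-01  1.06499032e-05]
 [-8.94992198e-01 -3.60328003e-01  2.62969000e-01]
 [-2.43936755e-01 -9.82219664e-02 -9.64804283e-01]] [-0.5503562  -0.03340145  0.37866178]
```

View pics/top0.png

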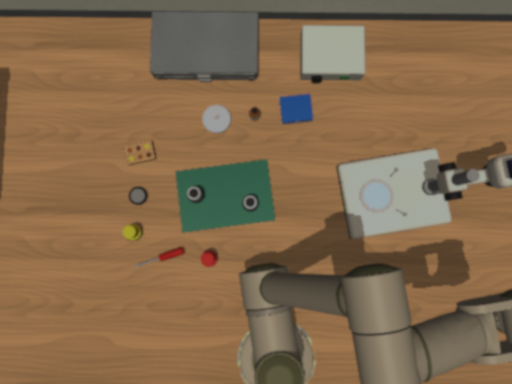

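View pics/side0.png

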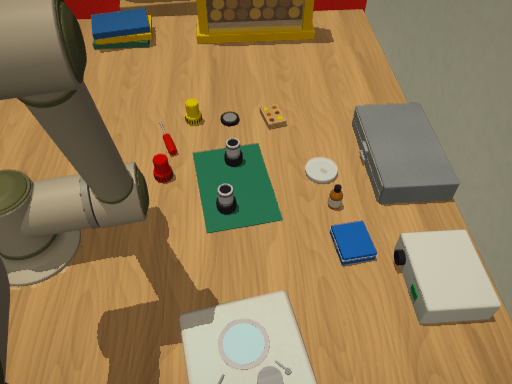

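View pics/wrist0.png

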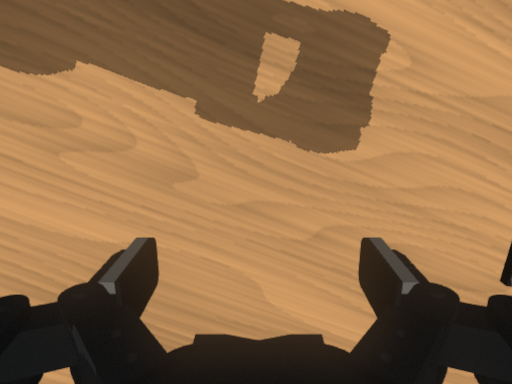

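Top view: two silver/black objectives on the mat at (194,193) and (250,202). The yellow look-alike at (131,232) and the red one at (209,258) are off the mat, so they're excluded. The lit disc is at (376,196), and the scope column and head are at about (430–512,175). I'll confirm this in a crop and measure.

```bash
cat > h.py <<'E'
import numpy as np, cv2, pickle
def ray(im,u,v,z):
    K,R,t=im["camera_matrix"],im["R"],im["t"]
    d=R.T@np.linalg.solve(K,[u,v,1.]); c=-R.T@t
    return c+d*(z-c[2])/d[2]
def proj(im,X):
    p=im["camera_matrix"]@(im["R"]@np.array(X,float)+im["t"]); return p[:2]/p[2]
E
python3 - <<'E'
from h import *
d=pickle.load(open("d0.pkl","rb"))
a=cv2.resize(d["top"]["pixels"][150:240,165:285],None,fx=6,fy=6,interpolation=cv2.INTER_CUBIC)[:, :720]
cv2.imwrite("pics/ctop.png",a)
b=cv2.resize(d["side"]["pixels"][130:220,190:290],None,fx=6,fy=6,interpolation=cv2.INTER_CUBIC)
cv2.imwrite("pics/cside.png",b)
b=cv2.resize(d["top"]["pixels"][140:245,330:460],None,fx=5,fy=5,interpolation=cv2.INTER_CUBIC)
cv2.imwrite("pics/cscope.png",b)
for n,u,v,z in [("top",194,190,.076),("top",250,202,.076),("side",233,145,.076),("side",225,190,.076),("top",376,196,.052),("side",244,344,.052)]: print(n,u,v,ray(d[n],u,v,z))
for n in("top","side"):
    p=d[n]["pixels"].astype(int); B,G,R=p[...,0],p[...,1],p[...,2]
    m=((B-R>25)&(G-R>10)&(B>170)).astype(np.uint8)
    k,l,s,c=cv2.connectedComponentsWithStats(m)
    for i in range(1,k):
        if s[i,4]>100: print(n,"disc",s[i],c[i],ray(d[n],*c[i],.052))
    m=((G-R>25)&(G-B>10)).astype(np.uint8)
    k,l,s,c=cv2.connectedComponentsWithStats(m)
    for i in range(1,k):
        if s[i,4]>1000:
            r=cv2.minAreaRect(np.argwhere(l==i)[:,::-1].astype(np.float32)); bx=cv2.boxPoints(r)
            print(n,"mat",[ray(d[n],*q,.004)[:2].round(3) for q in bx])
E
```

```text
top 194 190 [0.5153664  0.25841046 0.076     ]
top 250 202 [0.48050049 0.08639372 0.076     ]
side 233 145 [0.5081626  0.24676606 0.076     ]
side 225 190 [0.48169933 0.08195551 0.076     ]
top 376 196 [ 0.50514685 -0.3041855   0.052     ]
side 244 344 [ 0.50831909 -0.30843689  0.052     ]
top mat [array([0.58, 0.33]), array([0.622, 0.037]), array([0.432, 0.01 ]), array([0.39 , 0.299])]
side mat [array([0.387, 0.298]), array([0.615, 0.34 ]), array([0.625, 0.033]), array([0.429, 0.004])]
```

View pics/ctop.png

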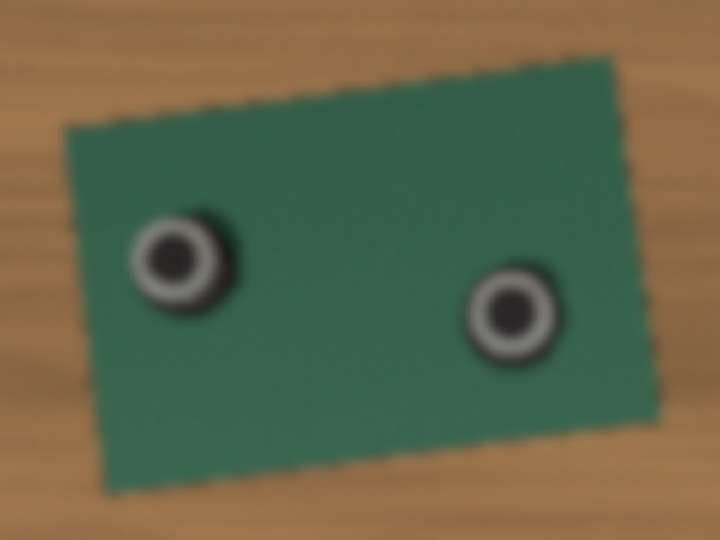

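View pics/cside.png

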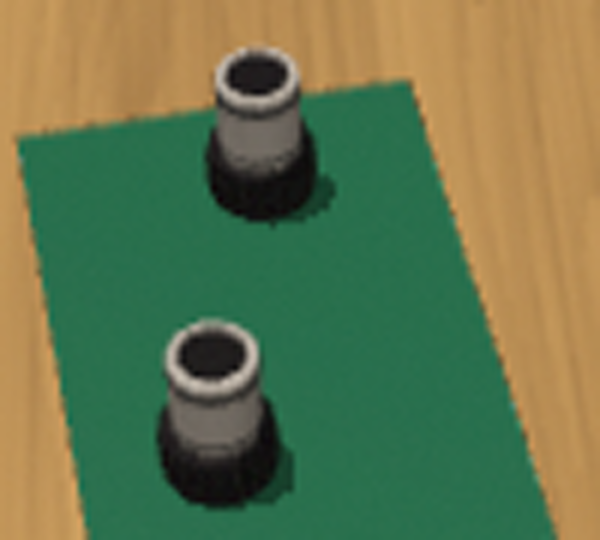

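View pics/cscope.png

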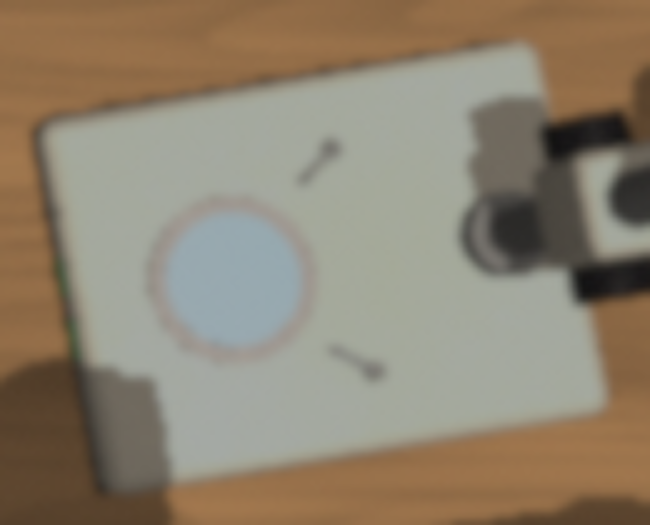

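```bash
python3 - <<'E'
from h import *
d=pickle.load(open("d0.pkl","rb"))
for n,u,v,z in [("top",193.6,192.75,.076),("side",232.4,142,.076),("top",249.9,201.9,.076),("side",224.9,188.6,.076),("top",376,195.2,.052),("side",244,344,.052)]: print(n,ray(d[n],u,v,z).round(4))
E
```

```text
top [0.5069 0.2594 0.076 ]
side [0.5069 0.2591 0.076 ]
top [0.4808 0.0867 0.076 ]
side [0.4816 0.0867 0.076 ]
top [ 0.5076 -0.3042  0.052 ]
side [ 0.5083 -0.3084  0.052 ]
```

Call:
jog_arm:
  dr:
    - [0,0,0]
    - [0,0,0]
    - [0,0,0]
    - [0,0,0]
    - [0,0,0]
    - [0,0,0]
    - [0,0,0]
    - [0,0,0]
    - [0,0,0]
    - [0,0,0]
  slide:
    - [-0.01,-0.011,0]
    - [-0.0225,-0.024,0]
    - [-0.0225,-0.024,0]
    - [-0.0225,-0.024,0]
    - [-0.0225,-0.024,0]
    - [-0.0225,-0.024,0]
    - [-0.0225,-0.024,0]
    - [-0.0225,-0.024,0]
    - [-0.0225,-0.024,0]
    - [-0.0225,-0.024,0]
  gripper: [1,1,1,1,1,1,1,1,1,1]
  force: 40

```text
time_s: 1.15
position: [0.3367, -0.226, 0.2423]
tool_rot: [[0.374, -0.928, 0.0], [-0.928, -0.374, 0.0], [-0.0, -0.0, -1.0]]
ft_force: [-0.2, -0.0, -0.5]
grip_width: 0.0852
```

Call:
jog_arm:
  dr:
    - [0,0,0]
    - [0,0,0]
    - [0,0,0]
    - [0,0,0]
    - [0,0,0]
    - [0,0,0]
    - [0,0,0]
    - [0,0,0]
    - [0,0,0]
    - [0,0,0]
  slide:
    - [-0.0225,-0.024,0]
    - [-0.0225,-0.024,0]
    - [-0.0225,-0.024,0]
    - [-0.0225,-0.024,0]
    - [-0.0225,-0.024,0]
    - [-0.0225,-0.024,0]
    - [-0.0225,-0.024,0]
    - [-0.0225,-0.024,0]
    - [-0.0225,-0.024,0]
    - [-0.01,-0.011,0]
  gripper: [1,1,1,1,1,1,1,1,1,1]

```text
time_s: 2.15
position: [0.4676, 0.0564, 0.2422]
tool_rot: [[0.376, -0.927, -0.0], [-0.927, -0.376, 0.001], [-0.001, 0.0, -1.0]]
ft_force: [-0.4, -0.2, -0.7]
grip_width: 0.0852
```

```bash
python3 - <<'E'
from rig import observe, viewer, env
from h import *
im=viewer.get_image("wrist"); cv2.imwrite("pics/w1.png",im["pixels"])
s=observe(); print(s["time_s"],s["position"],s["tool_rot"],s["q"],s["ft_force"])
for c in [(.481,.087),(.507,.259)]: print(proj(im,[*c,.076]))
print(s["tool_rot"].T@(np.array([.481,.087,.1])-s["position"]))
E
```

```text
2.2 [0.46793173 0.0570454  0.24216256] [[ 3.76197650e-01 -9.26539436e-01  4.18623560e-05]
 [-9.26538989e-01 -3.76197424e-01  9.99674583e-04]
 [-9.10489414e-04 -4.14862334e-04 -9.99999499e-01]] [-7.51392449e+00  1.39090303e+01  8.61676145e+01  5.79926159e-02
  7.99284723e+01  6.03775782e+01] [-1.50961148  0.3607241  -0.82527148]
[231.15550051 144.60338614]
[46.24445209 36.66666884]
[-0.02270841 -0.02331813  0.14219298]
```

View pics/w1.png

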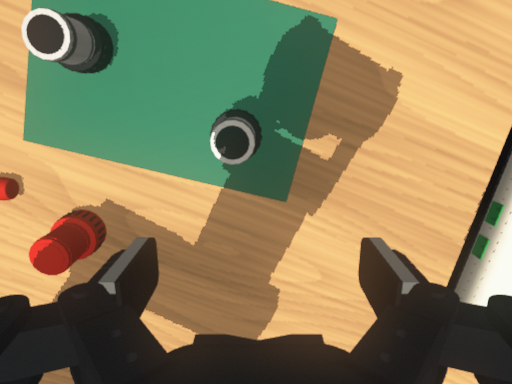

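The wrist view shows the near objective's rim at (233,142), against a predicted (231,145), so the estimate holds. Aligning now, then descending.

Call:
jog_arm:
  dr:
    - [0,0,0]
    - [0,0,0]
    - [0,0,0]
    - [0,0,0]
    - [0,0,0]
    - [0,0,0]
    - [0,0,0]
    - [0,0,0]
    - [0,0,0]
    - [0,0,0]
  slide:
    - [-0.0113,-0.0117,0.01]
    - [-0.0114,-0.0116,0.02]
    - [0,0,0.025]
    - [0,0,0.025]
    - [0,0,0.02]
    - [0,0,0.01]
    - [0,0,0]
    - [0,0,0]
    - [0,0,0]
    - [0,0,0]
  gripper: [1,1,1,1,1,1,1,1,1,1]

```text
time_s: 3.2
position: [0.4813, 0.0834, 0.1331]
tool_rot: [[0.374, -0.928, 0.002], [-0.928, -0.374, -0.0], [0.001, -0.001, -1.0]]
ft_force: [0.0, -0.1, 0.7]
grip_width: 0.0851
```

```bash
python3 - <<'E'
from rig import observe, viewer, env
from h import *
im=viewer.get_image("wrist"); cv2.imwrite("pics/w2.png",im["pixels"])
s=observe(); print(s["time_s"],s["position"],s["ft_force"])
print(proj(im,[.481,.087,.076]))
print(s["tool_rot"].T@(np.array([.481,.087,.049])-s["position"]))
E
```

```text
3.25 [0.48119537 0.08336963 0.1329527 ] [ 0.55426266  0.14194512 -0.49252506]
[251.11131472 209.60322299]
[-0.00348672 -0.00107704  0.08395211]
```

View pics/w2.png

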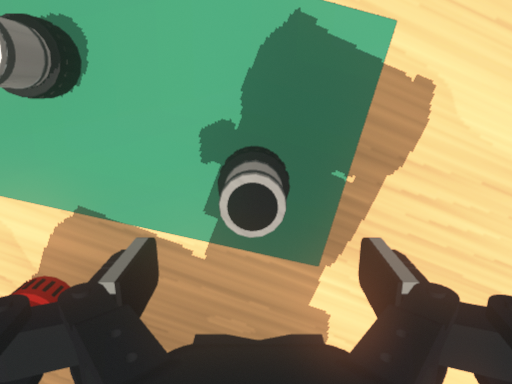

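Call:
jog_arm:
  dr:
    - [0,0,0]
    - [0,0,0]
    - [0,0,0]
    - [0,0,0]
    - [0,0,0]
    - [0,0,0]
    - [0,0,0]
    - [0,0,0]
    - [0,0,0]
    - [0,0,0]
  slide:
    - [-0.0035,-0.0018,0.005]
    - [0,0,0.012]
    - [0,0,0.015]
    - [0,0,0.015]
    - [0,0,0.015]
    - [0,0,0.012]
    - [0,0,0.007]
    - [0,0,0.003]
    - [0,0,0]
    - [0,0,0]
  gripper: [1,1,1,1,1,1,1,1,1,1]

```text
time_s: 4.25
position: [0.4816, 0.0874, 0.0487]
tool_rot: [[0.374, -0.928, 0.001], [-0.928, -0.374, -0.0], [0.0, -0.001, -1.0]]
ft_force: [0.3, -0.1, -0.6]
grip_width: 0.0855
```

```bash
python3 - <<'E'
from rig import observe, viewer, env
from h import *
for n in("wrist","side"):
    im=viewer.get_image(n); p=im["pixels"]
    if n=="side": p=cv2.resize(p[120:260,140:320],None,fx=4,fy=4)
    cv2.imwrite(f"pics/{n}3.png",p)
s=observe(); print(s["time_s"],s["position"],s["ft_force"])
E
```

```text
4.35 [0.48159411 0.08732258 0.0487934 ] [-0.2752214  -0.43100396  0.26908653]
```

View pics/wrist3.png

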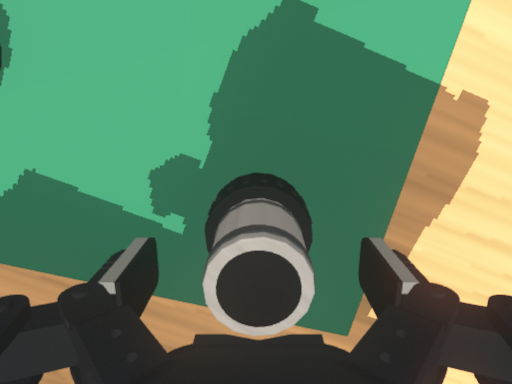

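View pics/side3.png

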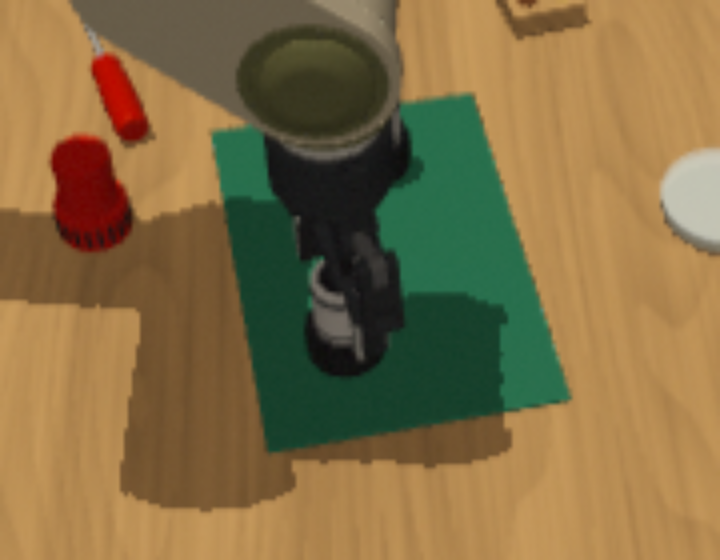

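The barrel is centred between the jaws: rim centre at column 259, jaw midpoint at 258.5. Closing now.

Call:
jog_arm:
  dr:
    - [0,0,0]
    - [0,0,0]
    - [0,0,0]
    - [0,0,0]
    - [0,0,0]
    - [0,0,0]
    - [0,0,0]
    - [0,0,0]
    - [0,0,0]
    - [0,0,0]
  slide:
    - [0,0,0]
    - [0,0,0]
    - [0,0,0]
    - [0,0,0]
    - [0,0,0]
    - [0,0,0]
    - [0,0,0]
    - [0,0,0]
    - [0,0,0]
    - [0,0,0]
  gripper: [0.6,0.3,0.1,0,-0.1,-0.2,-0.4,-0.7,-1,-1]
  force: 40

```text
time_s: 5.35
position: [0.4814, 0.0873, 0.0485]
tool_rot: [[0.374, -0.928, 0.0], [-0.928, -0.374, -0.0], [0.0, -0.0, -1.0]]
ft_force: [-1.5, -0.7, 5.1]
grip_width: 0.0394
```

```bash
cat > st.py <<'E'
from rig import observe, viewer, env
from h import *
import sys
s=observe(); print("t",s["time_s"],"p",s["position"].round(4),"F",s["ft_force"].round(2),"T",s["wrist_torque"].round(3),"w",round(s["grip_width"],4),"eff",s["joint_efforts"].round(2))
E
python3 st.py
```

```text
t 5.35 p [0.4814 0.0873 0.0485] F [-1.5  -0.66  5.09] T [-0.043  0.205  0.025] w 0.0394 eff [ 3.000e-01 -4.087e+01 -1.377e+01  1.100e-01 -3.200e-01  1.000e-02]
```

Gripped at 39 mm width. Lifting about 6 cm.

Call:
jog_arm:
  dr:
    - [0,0,0]
    - [0,0,0]
    - [0,0,0]
    - [0,0,0]
    - [0,0,0]
    - [0,0,0]
    - [0,0,0]
    - [0,0,0]
    - [0,0,0]
    - [0,0,0]
  slide:
    - [0,0,-0.003]
    - [0,0,-0.007]
    - [0,0,-0.01]
    - [0,0,-0.012]
    - [0,0,-0.012]
    - [0,0,-0.01]
    - [0,0,-0.006]
    - [0,0,0]
    - [0,0,0]
    - [0,0,0]
  gripper: [-1,-1,-1,-1,-1,-1,-1,-1,-1,-1]

```text
time_s: 6.35
position: [0.481, 0.0873, 0.1079]
tool_rot: [[0.373, -0.928, -0.001], [-0.928, -0.373, 0.0], [-0.0, 0.001, -1.0]]
ft_force: [0.1, -0.0, -1.7]
grip_width: 0.0389
```

Call:
jog_arm:
  dr:
    - [0,0,0]
    - [0,0,0]
    - [0,0,0]
    - [0,0,0]
    - [0,0,0]
    - [0,0,0]
    - [0,0,0]
    - [0,0,0]
    - [0,0,0]
    - [0,0,0]
  slide:
    - [0,0,0]
    - [0,0,0]
    - [0,0,0]
    - [0,0,0]
    - [0,0,0]
    - [0,0,0]
    - [0,0,0]
    - [0,0,0]
    - [0,0,0]
    - [0,0,0]
  gripper: [-1,-1,-1,-1,-1,-1,-1,-1,-1,-1]

```text
time_s: 7.35
position: [0.4813, 0.0873, 0.1083]
tool_rot: [[0.373, -0.928, 0.0], [-0.928, -0.373, 0.0], [-0.0, -0.0, -1.0]]
ft_force: [-0.5, -0.3, -2.3]
grip_width: 0.0393
```

```bash
python3 st.py; python3 - <<'E'
from rig import observe, viewer, env
from h import *
F=[]
for i in range(6):
    im=viewer.get_image("wrist"); F.append(observe()["ft_force"])
print(np.array(F).round(2),np.mean(F,0),np.std(F,0))
cv2.imwrite("pics/w4.png",im["pixels"])
im=viewer.get_image("side");p=cv2.resize(im["pixels"][100:260,140:320],None,fx=3,fy=3)
cv2.imwrite("pics/s4.png",np.hstack([p]))
E
```

```text
t 7.35 p [0.4813 0.0873 0.1083] F [-0.47 -0.33 -2.31] T [-0.029 -0.032  0.027] w 0.0393 eff [ -0.   -42.31 -17.76   0.    -0.     0.  ]
[[-0.71  0.3  -1.45]
 [-0.43  0.1  -1.19]
 [ 0.23  0.89 -2.25]
 [-0.91 -0.94 -0.5 ]
 [ 0.49 -0.08 -1.68]
 [ 0.7   0.37 -1.16]] [-0.10355214  0.10470502 -1.37144239] [0.60965652 0.55527592 0.53301421]
```

View pics/w4.png

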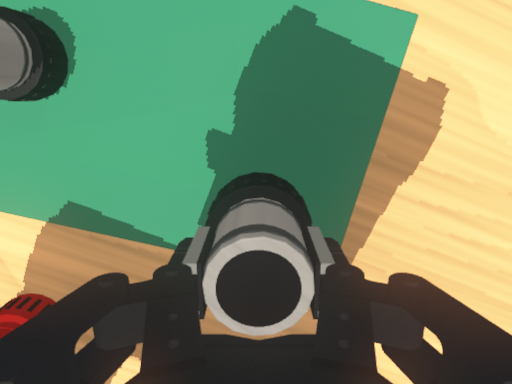

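View pics/s4.png

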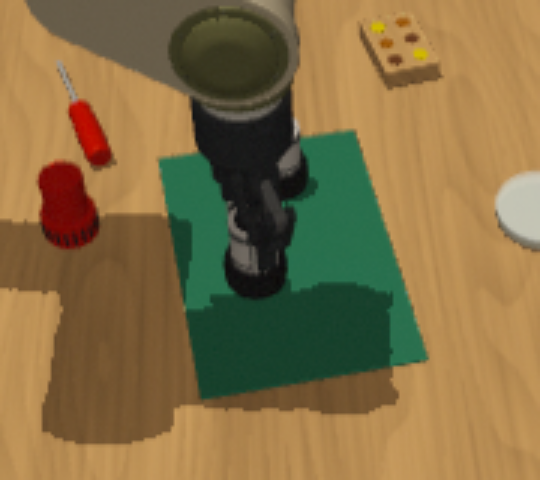

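The object is clear of the mat and upright. The wrist reads about 1.4–1.7 N (noise 0.5), so roughly 0.15 kg, in the light range. Setting it back down where it was.

Call:
jog_arm:
  dr:
    - [0,0,0]
    - [0,0,0]
    - [0,0,0]
    - [0,0,0]
    - [0,0,0]
    - [0,0,0]
    - [0,0,0]
    - [0,0,0]
    - [0,0,0]
    - [0,0,0]
  slide:
    - [0,0,0.006]
    - [0,0,0.012]
    - [0,0,0.013]
    - [0,0,0.012]
    - [0,0,0.008]
    - [0,0,0.004]
    - [0,0,0.002]
    - [0,0,0.002]
    - [0,0,0.0005]
    - [0,0,0]
  gripper: [-1,-1,-1,-1,-1,-1,-1,-1,-1,-1]

```text
time_s: 8.7
position: [0.4815, 0.0873, 0.049]
tool_rot: [[0.374, -0.928, 0.001], [-0.928, -0.374, -0.0], [0.0, -0.0, -1.0]]
ft_force: [-0.7, -0.2, -1.1]
grip_width: 0.0392
```

```bash
python3 st.py
```

```text
t 8.7 p [0.4815 0.0873 0.049 ] F [-0.69 -0.2  -1.06] T [ 0.014 -0.016 -0.041] w 0.0392 eff [-1.000e-02 -4.393e+01 -1.458e+01  0.000e+00 -2.000e-02 -0.000e+00]
```

Call:
jog_arm:
  dr:
    - [0,0,0]
    - [0,0,0]
    - [0,0,0]
    - [0,0,0]
    - [0,0,0]
    - [0,0,0]
    - [0,0,0]
    - [0,0,0]
    - [0,0,0]
    - [0,0,0]
  slide:
    - [0,0,0.0004]
    - [0,0,0.0004]
    - [0,0,0]
    - [0,0,0]
    - [0,0,0]
    - [0,0,0]
    - [0,0,0]
    - [0,0,0]
    - [0,0,0]
    - [0,0,0]
  gripper: [-1,-1,-1,-1,-1,-1,-1,-1,-1,-1]

```text
time_s: 9.7
position: [0.4815, 0.0873, 0.0485]
tool_rot: [[0.373, -0.928, 0.001], [-0.928, -0.373, -0.0], [0.0, -0.001, -1.0]]
ft_force: [-2.0, -0.6, 6.4]
grip_width: 0.0394
```

```bash
python3 st.py
```

```text
t 9.7 p [0.4815 0.0873 0.0485] F [-2.03 -0.6   6.43] T [ 0.051  0.303 -0.001] w 0.0394 eff [ 0.000e+00 -4.069e+01 -1.385e+01 -2.000e-02 -4.200e-01  1.000e-02]
```

Contact felt at +6.4 N. Releasing slowly.

Call:
jog_arm:
  dr:
    - [0,0,0]
    - [0,0,0]
    - [0,0,0]
    - [0,0,0]
    - [0,0,0]
    - [0,0,0]
    - [0,0,0]
    - [0,0,0]
    - [0,0,0]
    - [0,0,0]
  slide:
    - [0,0,0]
    - [0,0,0]
    - [0,0,0]
    - [0,0,0]
    - [0,0,0]
    - [0,0,0]
    - [0,0,0]
    - [0,0,0]
    - [0,0,0]
    - [0,0,0]
  gripper: [-0.08,0,0.1,0.25,0.5,0.75,1,1,1,1]

```text
time_s: 10.7
position: [0.4813, 0.0873, 0.048]
tool_rot: [[0.374, -0.928, -0.0], [-0.928, -0.374, 0.0], [-0.0, 0.0, -1.0]]
ft_force: [-0.2, -0.7, -0.1]
grip_width: 0.0852
```

Call:
jog_arm:
  dr:
    - [0,0,0]
    - [0,0,0]
    - [0,0,0]
    - [0,0,0]
    - [0,0,0]
    - [0,0,0]
    - [0,0,0]
    - [0,0,0]
    - [0,0,0]
    - [0,0,0]
  slide:
    - [0,0,-0.005]
    - [0,0,-0.012]
    - [0,0,-0.02]
    - [0,0,-0.025]
    - [0,0,-0.03]
    - [0,0,-0.03]
    - [0,0,-0.02]
    - [0,0,-0.01]
    - [0,0,0]
    - [0,0,0]
  gripper: [1,1,1,1,1,1,1,1,1,1]

```text
time_s: 11.7
position: [0.4809, 0.0873, 0.1992]
tool_rot: [[0.373, -0.928, -0.002], [-0.928, -0.373, 0.0], [-0.001, 0.001, -1.0]]
ft_force: [0.4, 0.0, 0.1]
grip_width: 0.0854
```

```bash
python3 st.py; python3 - <<'E'
from rig import observe, viewer, env
from h import *
im=viewer.get_image("wrist"); cv2.imwrite("pics/w5.png",im["pixels"])
s=observe(); print(s["tool_rot"].T@(np.array([.507,.259,.14])-s["position"]), proj(im,[.4815,.087,.076]))
E
```

```text
t 11.7 p [0.4809 0.0873 0.1992] F [0.38 0.05 0.14] T [-0.01  -0.019 -0.034] w 0.0854 eff [ 6.000e-02 -4.033e+01 -2.176e+01  0.000e+00  3.000e-02 -0.000e+00]
[-0.1494285  -0.08850052  0.0588833 ] [257.94288042 182.23120323]
```

View pics/w5.png

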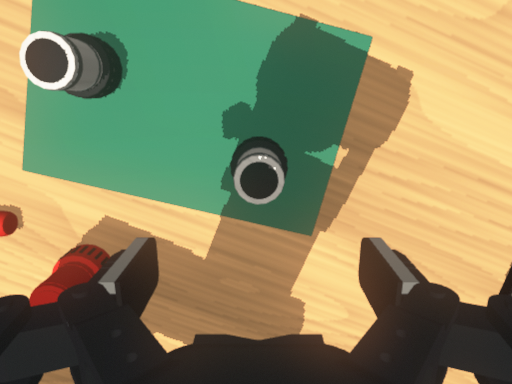

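The first objective stands upright at (259,176), released. Moving to the far one.

Call:
jog_arm:
  dr:
    - [0,0,0]
    - [0,0,0]
    - [0,0,0]
    - [0,0,0]
    - [0,0,0]
    - [0,0,0]
    - [0,0,0]
    - [0,0,0]
    - [0,0,0]
    - [0,0,0]
  slide:
    - [-0.0125,-0.0075,0]
    - [-0.025,-0.015,0]
    - [-0.03,-0.0175,0]
    - [-0.03,-0.0175,0]
    - [-0.03,-0.0175,0.01]
    - [-0.015,-0.009,0.02]
    - [-0.0069,-0.0045,0.02]
    - [0,0,0.01]
    - [0,0,0]
    - [0,0,0]
  gripper: [1,1,1,1,1,1,1,1,1,1]

```text
time_s: 12.75
position: [0.5078, 0.2584, 0.1403]
tool_rot: [[0.373, -0.928, -0.0], [-0.928, -0.373, -0.0], [0.0, 0.0, -1.0]]
ft_force: [-0.1, 0.3, 0.8]
grip_width: 0.0854
```

```bash
python3 st.py; python3 - <<'E'
from rig import observe, viewer, env
from h import *
im=viewer.get_image("wrist"); cv2.imwrite("pics/w6.png",im["pixels"])
s=observe(); print(s["tool_rot"].T@(np.array([.507,.2593,.0488])-s["position"]), proj(im,[.507,.2593,.076]))
E
```

```text
t 12.75 p [0.5078 0.2584 0.1403] F [-0.06  0.28  0.76] T [ 0.036  0.021 -0.019] w 0.0854 eff [ 3.000e-01 -4.730e+01 -1.976e+01  1.000e-02 -2.000e-02 -0.000e+00]
[-0.00119009  0.00071674  0.09195334] [255.17893275 207.9614773 ]
```

View pics/w6.png

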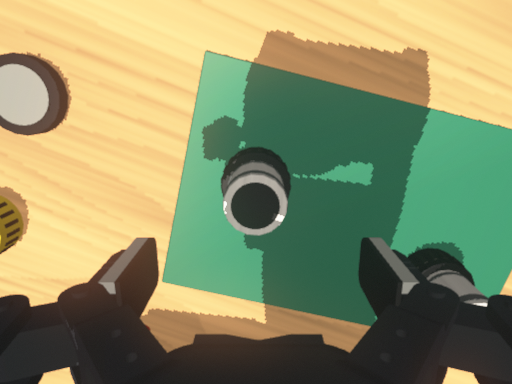

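The far objective's rim is at (255,202), with the same small bias as before. Descending.

Call:
jog_arm:
  dr:
    - [0,0,0]
    - [0,0,0]
    - [0,0,0]
    - [0,0,0]
    - [0,0,0]
    - [0,0,0]
    - [0,0,0]
    - [0,0,0]
    - [0,0,0]
    - [0,0,0]
  slide:
    - [-0.001,0,0.006]
    - [0,0,0.013]
    - [0,0,0.016]
    - [0,0,0.016]
    - [0,0,0.016]
    - [0,0,0.013]
    - [0,0,0.008]
    - [0,0,0.0036]
    - [0,0,0]
    - [0,0,0]
  gripper: [1,1,1,1,1,1,1,1,1,1]

```text
time_s: 13.8
position: [0.5076, 0.26, 0.049]
tool_rot: [[0.374, -0.928, 0.001], [-0.928, -0.374, 0.0], [0.0, -0.001, -1.0]]
ft_force: [0.0, -0.3, 0.0]
grip_width: 0.0854
```

```bash
python3 st.py; python3 - <<'E'
from rig import observe, viewer, env
from h import *
im=viewer.get_image("wrist"); cv2.imwrite("pics/w7.png",im["pixels"])
E
```

```text
t 13.8 p [0.5076 0.26   0.049 ] F [ 0.04 -0.34  0.05] T [ 0.009  0.002 -0.046] w 0.0854 eff [-3.000e-02 -5.029e+01 -1.661e+01 -0.000e+00 -1.000e-02 -0.000e+00]
```

View pics/w7.png

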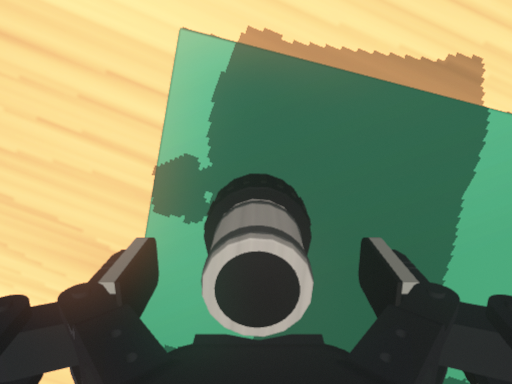

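Centred: rim at column 258, jaws symmetric. Closing, this time at 50 N.

Call:
jog_arm:
  dr:
    - [0,0,0]
    - [0,0,0]
    - [0,0,0]
    - [0,0,0]
    - [0,0,0]
    - [0,0,0]
    - [0,0,0]
    - [0,0,0]
    - [0,0,0]
    - [0,0,0]
  slide:
    - [0,0,0]
    - [0,0,0]
    - [0,0,0]
    - [0,0,0]
    - [0,0,0]
    - [0,0,0]
    - [0,0,0]
    - [0,0,0]
    - [0,0,0]
    - [0,0,0]
  gripper: [0.6,0.3,0.1,0,-0.1,-0.2,-0.4,-0.7,-1,-1]
  force: 50

```text
time_s: 14.85
position: [0.5073, 0.2599, 0.0487]
tool_rot: [[0.374, -0.928, 0.0], [-0.928, -0.374, 0.0], [-0.0, -0.0, -1.0]]
ft_force: [-2.2, -0.2, 6.5]
grip_width: 0.0389
```

Call:
jog_arm:
  dr:
    - [0,0,0]
    - [0,0,0]
    - [0,0,0]
    - [0,0,0]
    - [0,0,0]
    - [0,0,0]
    - [0,0,0]
    - [0,0,0]
    - [0,0,0]
    - [0,0,0]
  slide:
    - [0,0,-0.003]
    - [0,0,-0.007]
    - [0,0,-0.01]
    - [0,0,-0.012]
    - [0,0,-0.012]
    - [0,0,-0.01]
    - [0,0,-0.006]
    - [0,0,0]
    - [0,0,0]
    - [0,0,0]
  gripper: [-1,-1,-1,-1,-1,-1,-1,-1,-1,-1]

```text
time_s: 15.85
position: [0.507, 0.2598, 0.1079]
tool_rot: [[0.374, -0.928, -0.001], [-0.928, -0.374, -0.0], [-0.0, 0.001, -1.0]]
ft_force: [0.5, -0.1, -3.7]
grip_width: 0.0389
```

Call:
jog_arm:
  dr:
    - [0,0,0]
    - [0,0,0]
    - [0,0,0]
    - [0,0,0]
    - [0,0,0]
    - [0,0,0]
    - [0,0,0]
    - [0,0,0]
    - [0,0,0]
    - [0,0,0]
  slide:
    - [0,0,0]
    - [0,0,0]
    - [0,0,0]
    - [0,0,0]
    - [0,0,0]
    - [0,0,0]
    - [0,0,0]
    - [0,0,0]
    - [0,0,0]
    - [0,0,0]
  gripper: [-1,-1,-1,-1,-1,-1,-1,-1,-1,-1]

```text
time_s: 16.85
position: [0.5072, 0.2599, 0.1084]
tool_rot: [[0.374, -0.928, -0.0], [-0.928, -0.374, 0.0], [-0.0, 0.0, -1.0]]
ft_force: [-0.5, -0.2, -3.5]
grip_width: 0.0386
```

```bash
python3 st.py; python3 - <<'E'
from rig import observe, viewer, env
from h import *
F=[]
for i in range(6):
    im=viewer.get_image("wrist"); F.append(observe()["ft_force"])
print(np.mean(F,0),np.std(F,0))
cv2.imwrite("pics/w8.png",im["pixels"])
im=viewer.get_image("side");p=cv2.resize(im["pixels"][80:260,120:320],None,fx=3,fy=3)
cv2.imwrite("pics/s8.png",p)
s=observe();print(s["tool_rot"].T@(np.array([.508,-.306,.200])-s["position"]),s["q"])
E
```

```text
t 16.85 p [0.5072 0.2599 0.1084] F [-0.54 -0.22 -3.51] T [ 0.004  0.004 -0.045] w 0.0386 eff [  0.   -51.24 -20.14   0.    -0.     0.  ]
[-0.01003231  0.00467884 -3.17752423] [0.31668714 0.47833235 0.30340803]
[ 0.52521897  0.21067053 -0.09158213] [ 1.52318951e+01  3.11231261e+01  8.25084630e+01 -4.22592533e-04
  6.63712775e+01  8.32989623e+01]
```

View pics/w8.png

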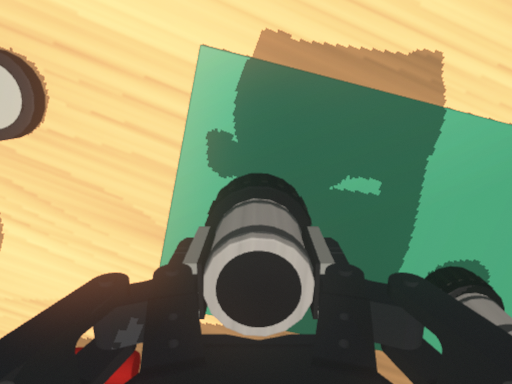

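View pics/s8.png

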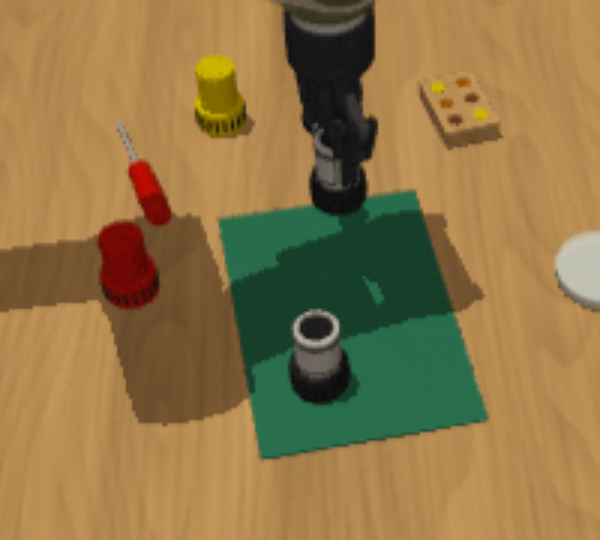

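The second reads 3.2–3.5 N (about 0.34 kg), so it is the heavier one, and it's held upright. The first stands on the mat, upright. Raising it and carrying it to the stage.

Call:
jog_arm:
  dr:
    - [0,0,0]
    - [0,0,0]
    - [0,0,0]
    - [0,0,0]
    - [0,0,0]
    - [0,0,0]
    - [0,0,0]
    - [0,0,0]
    - [0,0,0]
    - [0,0,0]
  slide:
    - [0,0,-0.01]
    - [0,0,-0.02]
    - [0,0,-0.025]
    - [0,0,-0.025]
    - [0.009,0.0036,-0.02]
    - [0.018,0.0072,-0.01]
    - [0.026,0.0104,0]
    - [0.026,0.0104,0]
    - [0.026,0.0104,0]
    - [0.026,0.0104,0]
  gripper: [-1,-1,-1,-1,-1,-1,-1,-1,-1,-1]

```text
time_s: 18.2
position: [0.5074, 0.1178, 0.2193]
tool_rot: [[0.374, -0.928, 0.001], [-0.928, -0.374, 0.0], [0.0, -0.001, -1.0]]
ft_force: [0.4, 0.3, -3.8]
grip_width: 0.0385
```

Call:
jog_arm:
  dr:
    - [0,0,0]
    - [0,0,0]
    - [0,0,0]
    - [0,0,0]
    - [0,0,0]
    - [0,0,0]
    - [0,0,0]
    - [0,0,0]
    - [0,0,0]
    - [0,0,0]
  slide:
    - [0.026,0.0104,0]
    - [0.026,0.0104,0]
    - [0.026,0.0104,0]
    - [0.026,0.0104,0]
    - [0.026,0.0104,0]
    - [0.026,0.0104,0]
    - [0.026,0.0104,0]
    - [0.026,0.0104,0]
    - [0.026,0.0104,0]
    - [0.026,0.0104,0]
  gripper: [-1,-1,-1,-1,-1,-1,-1,-1,-1,-1]

```text
time_s: 19.2
position: [0.5081, -0.1624, 0.2193]
tool_rot: [[0.373, -0.928, 0.001], [-0.928, -0.373, -0.0], [0.001, -0.001, -1.0]]
ft_force: [1.1, -0.2, -3.4]
grip_width: 0.0387
```

Call:
jog_arm:
  dr:
    - [0,0,0]
    - [0,0,0]
    - [0,0,0]
    - [0,0,0]
    - [0,0,0]
    - [0,0,0]
    - [0,0,0]
    - [0,0,0]
    - [0,0,0]
    - [0,0,0]
  slide:
    - [0.026,0.0104,0]
    - [0.024,0.01,0]
    - [0.02,0.008,0]
    - [0.014,0.006,0]
    - [0.008,0.003,0]
    - [0,0,0]
    - [0,0,0]
    - [0,0,0]
    - [0,0,0]
    - [0,0,0]
  gripper: [-1,-1,-1,-1,-1,-1,-1,-1,-1,-1]

```text
time_s: 20.2
position: [0.5079, -0.2601, 0.2185]
tool_rot: [[0.374, -0.927, 0.0], [-0.927, -0.374, 0.0], [-0.0, -0.0, -1.0]]
ft_force: [-0.5, 0.1, -3.0]
grip_width: 0.0385
```

```bash
python3 st.py; python3 - <<'E'
from rig import observe, viewer, env
from h import *
for n in ("top","side","wrist"):
    im=viewer.get_image(n); cv2.imwrite(f"pics/{n}9.png",im["pixels"])
s=observe();print(s["tool_rot"].T@(np.array([.508,-.306,.1465])-s["position"]),s["q"],proj(im,[.508,-.306,.052]))
E
```

```text
t 20.2 p [ 0.5079 -0.2601  0.2185] F [-0.49  0.12 -3.04] T [ 0.028 -0.007  0.03 ] w 0.0385 eff [ 5.000e-02 -4.924e+01 -2.388e+01  1.000e-02  0.000e+00  0.000e+00]
[0.04237675 0.01696918 0.07194835] [-3.90224752e+01  2.49012723e+01  7.33566386e+01  4.11600708e-03
  8.17425919e+01  2.90350123e+01] [303.28274193 188.83886952]
```

View pics/top9.png

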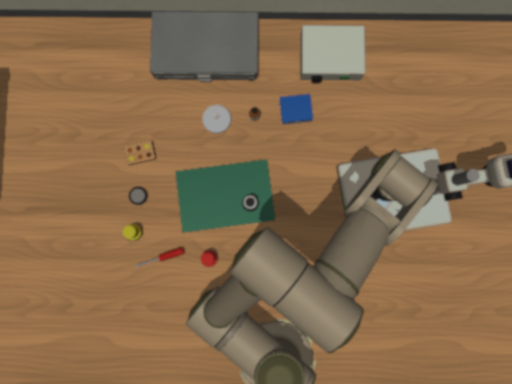

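View pics/wrist9.png

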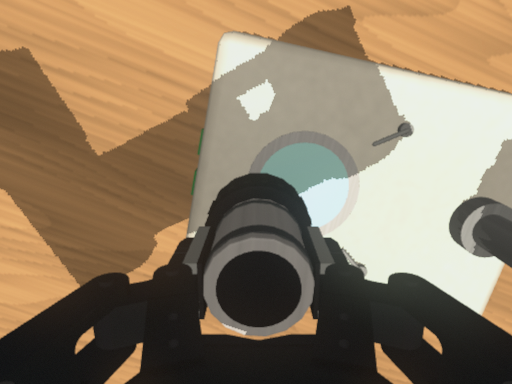

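View pics/side9.png

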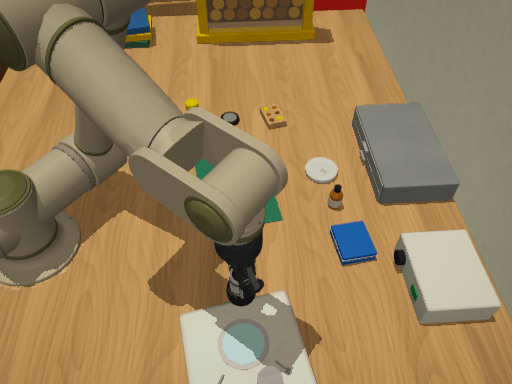

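The hold looks good so far. Before the last shift toward the column, I'm checking the clearance between the wrist and the column (430,186 in the top view).

```bash
python3 - <<'E'
from h import *
d=pickle.load(open("d0.pkl","rb"))
t,s=d["top"],d["side"]
def R(im,u,v):
    a=ray(im,u,v,0);b=ray(im,u,v,1);return b,(a-b)/np.linalg.norm(a-b)
def tri(p,q):
    a,u=R(t,*p);b,w=R(s,*q)
    k=np.linalg.lstsq(np.c_[u,-w],b-a,rcond=None)[0]
    return a+k[0]*u,b+k[1]*w
print("wrist ctr",tri((408,178),(240,193)))
# planar fit
D=[(21.84,74.39,.2054,-.5099,.2417),(13.91,86.17,.4679,.057,.2422),(31.12,82.51,.5072,.2599,.1084),(24.9,73.36,.5079,-.2601,.2185)]
A=[];B=[]
for q2,q3,x,y,z in D:
    r=np.sqrt(x*x+y*y-.117**2);a,b=np.radians(q2),np.radians(q2+q3)
    A+=[[np.sin(a),np.sin(b),0],[np.cos(a),np.cos(b),1]];B+=[r,z]
print(np.linalg.lstsq(np.array(A),np.array(B),rcond=None))
# scope axis from base corners in top crop: column expected
for z in (.05,): 
    for c in [(40,122),(530,42),(607,408),(105,490)]: print(ray(t,330+c[0]/5-.4,140+c[1]/5-.4,z).round(3))
for z in (.3,.4,.5): print(z,"nose px",[ray(t,u,v,z).round(3) for u,v in [(438,190),(410,152),(400,205)]])
E
python3 - <<'E'
import cv2
a=cv2.imread("pics/top9.png")[120:250,320:512]; cv2.imwrite("pics/ct9.png",cv2.resize(a,None,fx=4,fy=4))
E
```

```text
wrist ctr (array([ 0.51304522, -0.27270842,  0.47149034]), array([ 0.51355747, -0.27266328,  0.47153655]))
(array([ 0.46287043,  0.35845081, -0.1468589 ]), array([0.00033442]), np.int32(3), array([2.76818469, 2.07686815, 0.15418241]))
[ 0.604 -0.186  0.05 ]
[ 0.658 -0.493  0.05 ]
[ 0.43  -0.535  0.05 ]
[ 0.376 -0.225  0.05 ]
0.3 nose px [array([ 0.503, -0.404,  0.3  ]), array([ 0.602, -0.333,  0.3  ]), array([ 0.463, -0.305,  0.3  ])]
0.4 nose px [array([ 0.493, -0.366,  0.4  ]), array([ 0.584, -0.301,  0.4  ]), array([ 0.457, -0.275,  0.4  ])]
0.5 nose px [array([ 0.484, -0.329,  0.5  ]), array([ 0.567, -0.269,  0.5  ]), array([ 0.45 , -0.245,  0.5  ])]
```

View pics/ct9.png

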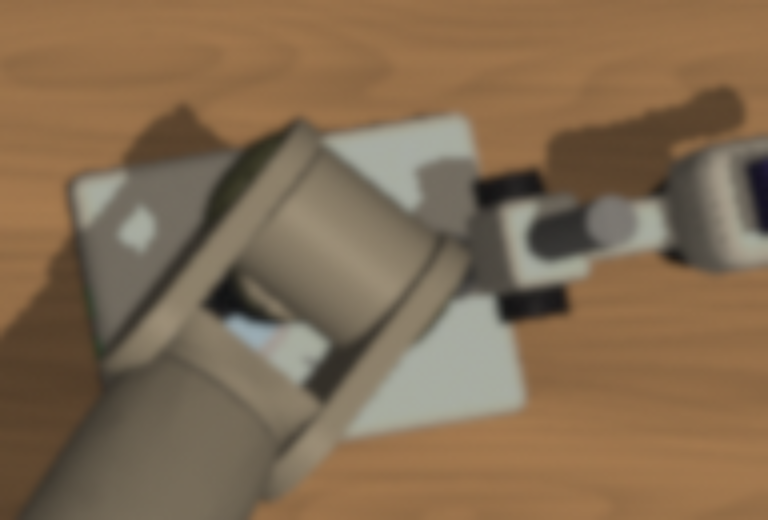

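```bash
python3 - <<'E'
from h import *
d=pickle.load(open("d0.pkl","rb"))
t=d["top"]
for z in (.05,.2,.3,.35,.4,.45): print(z,"column px",proj(t,[.537,-.473,z]).round(1), "knob pts",[ray(t,u,v,z)[:2].round(3) for u,v in [(439,166),(455,164),(445,199),(461,197),(440,180)]], "nose after shift",[(ray(t,u,v,z)[:2]+[0,-.046]).round(3) for u,v in [(437,183),(430,190)]])
a=d["top"]["pixels"][140:220,400:512]; cv2.imwrite("pics/ct0.png",cv2.resize(a,None,fx=6,fy=6,interpolation=cv2.INTER_CUBIC))
E
```

```text
0.05 column px [430.  186.5] knob pts [array([ 0.602, -0.502]), array([ 0.608, -0.553]), array([ 0.498, -0.519]), array([ 0.505, -0.568]), array([ 0.558, -0.505])] nose after shift [array([ 0.548, -0.541]), array([ 0.526, -0.519])]
0.2 column px [449.2 181.3] knob pts [array([ 0.58 , -0.446]), array([ 0.586, -0.491]), array([ 0.487, -0.46 ]), array([ 0.493, -0.505]), array([ 0.54 , -0.447])] nose after shift [array([ 0.532, -0.485]), array([ 0.512, -0.465])]
0.3 column px [464.4 177.2] knob pts [array([ 0.566, -0.408]), array([ 0.571, -0.45 ]), array([ 0.48 , -0.421]), array([ 0.485, -0.463]), array([ 0.529, -0.409])] nose after shift [array([ 0.521, -0.447]), array([ 0.503, -0.429])]
0.35 column px [473.  174.9] knob pts [array([ 0.558, -0.389]), array([ 0.564, -0.429]), array([ 0.476, -0.402]), array([ 0.481, -0.441]), array([ 0.523, -0.39 ])] nose after shift [array([ 0.516, -0.429]), array([ 0.498, -0.411])]
0.4 column px [482.3 172.4] knob pts [array([ 0.551, -0.37 ]), array([ 0.557, -0.408]), array([ 0.472, -0.382]), array([ 0.477, -0.42 ]), array([ 0.518, -0.371])] nose after shift [array([ 0.51, -0.41]), array([ 0.493, -0.393])]
0.45 column px [492.5 169.6] knob pts [array([ 0.544, -0.351]), array([ 0.549, -0.388]), array([ 0.468, -0.363]), array([ 0.473, -0.399]), array([ 0.512, -0.352])] nose after shift [array([ 0.505, -0.391]), array([ 0.489, -0.375])]
```

View pics/ct0.png

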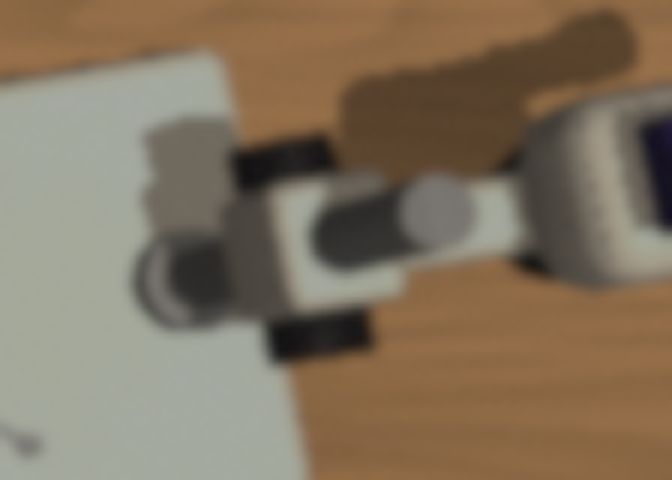

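The column top projects correctly for z≈0.35 m. After the shift, the wrist nose would sit at y≈-0.39 to -0.41 and z≳0.35, and the column's near side is at y≈-0.45. That leaves at least 4 cm, and the focus block and knobs are farther from the gripper body. Continuing.

Call:
jog_arm:
  dr:
    - [0,0,0]
    - [0,0,0]
    - [0,0,0]
    - [0,0,0]
    - [0,0,0]
    - [0,0,0]
    - [0,0,0]
    - [0,0,0]
    - [0,0,0]
    - [0,0,0]
  slide:
    - [0.004,0.0016,0]
    - [0.008,0.0032,0]
    - [0.01,0.004,0]
    - [0.01,0.004,0]
    - [0.007,0.0028,0]
    - [0.0034,0.0014,0]
    - [0,0,0]
    - [0,0,0]
    - [0,0,0]
    - [0,0,0]
  gripper: [-1,-1,-1,-1,-1,-1,-1,-1,-1,-1]

```text
time_s: 21.35
position: [0.508, -0.3059, 0.2185]
tool_rot: [[0.374, -0.927, 0.0], [-0.927, -0.374, 0.0], [0.0, -0.0, -1.0]]
ft_force: [-0.4, 0.7, -3.4]
grip_width: 0.0388
```

Call:
jog_arm:
  dr:
    - [0,0,0]
    - [0,0,0]
    - [0,0,0]
    - [0,0,0]
    - [0,0,0]
    - [0,0,0]
    - [0,0,0]
    - [0,0,0]
    - [0,0,0]
    - [0,0,0]
  slide:
    - [0,0,0.005]
    - [0,0,0.01]
    - [0,0,0.014]
    - [0,0,0.014]
    - [0,0,0.014]
    - [0,0,0.01]
    - [0,0,0.005]
    - [0,0,0]
    - [0,0,0]
    - [0,0,0]
  gripper: [-1,-1,-1,-1,-1,-1,-1,-1,-1,-1]

```text
time_s: 22.35
position: [0.5082, -0.3064, 0.1471]
tool_rot: [[0.374, -0.928, 0.001], [-0.928, -0.374, -0.001], [0.001, -0.001, -1.0]]
ft_force: [0.1, -0.3, -2.6]
grip_width: 0.0386
```

```bash
python3 st.py; python3 - <<'E'
from rig import observe, viewer, env
from h import *
for n in ("top","side","wrist"):
    im=viewer.get_image(n); cv2.imwrite(f"pics/{n}10.png",im["pixels"])
    if n=="side":
        print("disc",proj(im,[.508,-.306,.052]),"body bottom",proj(im,[.508,-.306,.102]))
        cv2.imwrite("pics/s10c.png",cv2.resize(im["pixels"][244:384,150:340],None,fx=4,fy=4))
s=observe();print(s["tool_rot"].T@(np.array([.508,-.306,.1465])-s["position"]))
E
```

```text
t 22.35 p [ 0.5082 -0.3064  0.1471] F [ 0.1  -0.27 -2.6 ] T [ 0.005 -0.044 -0.003] w 0.0386 eff [-1.000e-02 -5.251e+01 -2.198e+01  0.000e+00  0.000e+00  0.000e+00]
disc [243.77494654 342.81689504] body bottom [243.23018098 332.55757114]
[-2.91182548e-04 -6.25704099e-05  3.52024931e-04]
```

View pics/s10c.png

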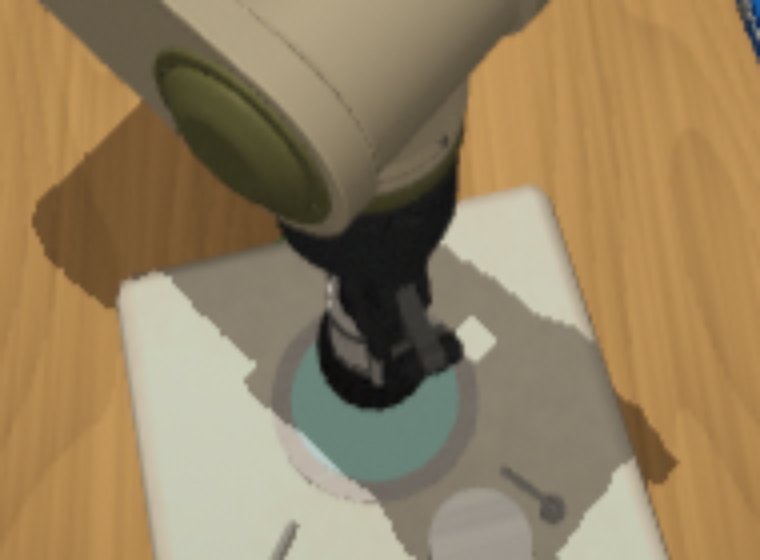

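View pics/wrist10.png

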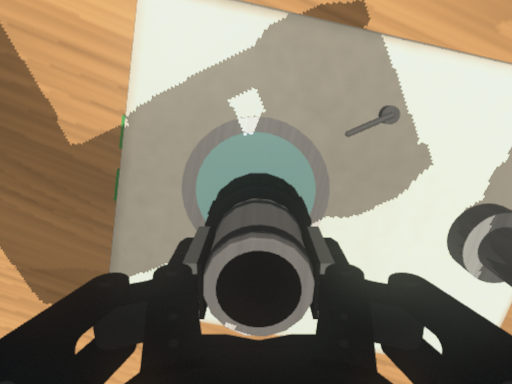

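View pics/top10.png

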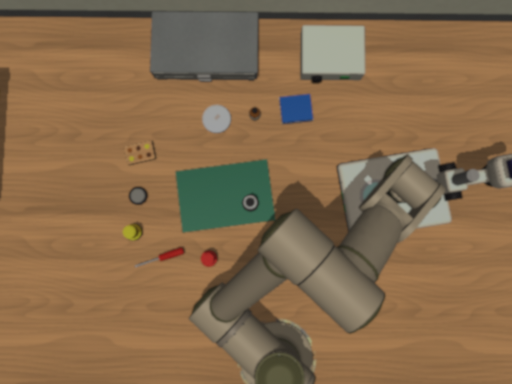

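```bash
python3 - <<'E'
from h import *
d=pickle.load(open("d0.pkl","rb")); s=d["side"]
p=cv2.imread("pics/side10.png")
def circ(c,r,n=90):
    return np.array([proj(s,[c[0]+r*np.cos(a),c[1]+r*np.sin(a),c[2]]) for a in np.linspace(0,2*np.pi,n)])
f=8
P=cv2.resize(p[300:384,190:300],None,fx=f,fy=f,interpolation=cv2.INTER_CUBIC)
def dr(c,r,col):
    q=((circ(c,r)-[190,300]+.5)*f).astype(int); cv2.polylines(P,[q.reshape(-1,1,2)],True,col,1)
dr((.508,-.306,.052),.042,(0,0,255)); dr((.5082,-.3064,.102),.026,(0,255,255)); dr((.5082,-.3064,.130),.026,(255,255,0))
cv2.imwrite("pics/ov.png",P[:, :800])
P=cv2.resize(d["side"]["pixels"][125:215,195:275],None,fx=6,fy=6,interpolation=cv2.INTER_CUBIC)
def dr(c,r,col):
    q=((circ(c,r)-[195,125]+.5)*6).astype(int); cv2.polylines(P,[q.reshape(-1,1,2)],True,col,1)
dr((.481,.087,.004),.026,(0,255,255));dr((.481,.087,.032),.026,(255,255,0));dr((.481,.087,.076),.02,(0,0,255))
cv2.imwrite("pics/ov2.png",P)
E
```

```text
(no output)
```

View pics/ov.png

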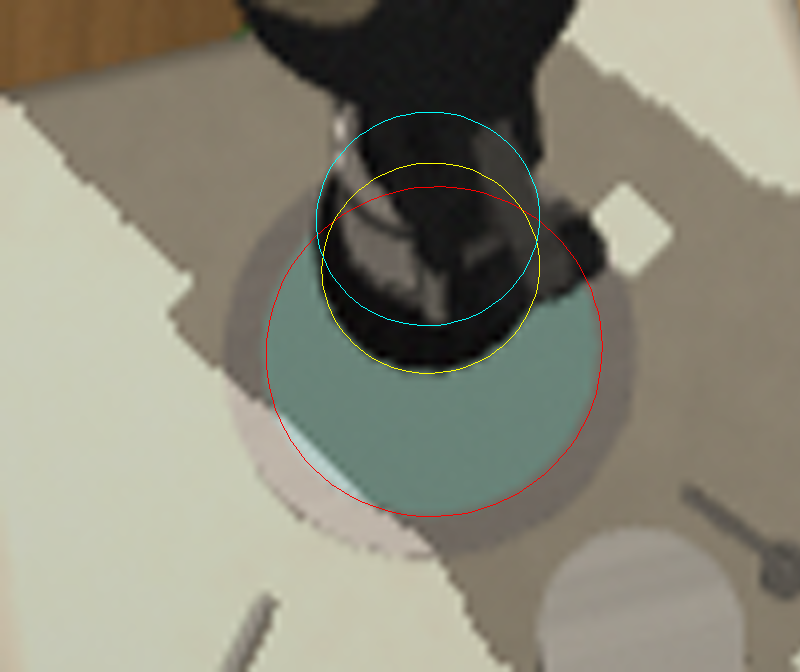

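View pics/ov2.png

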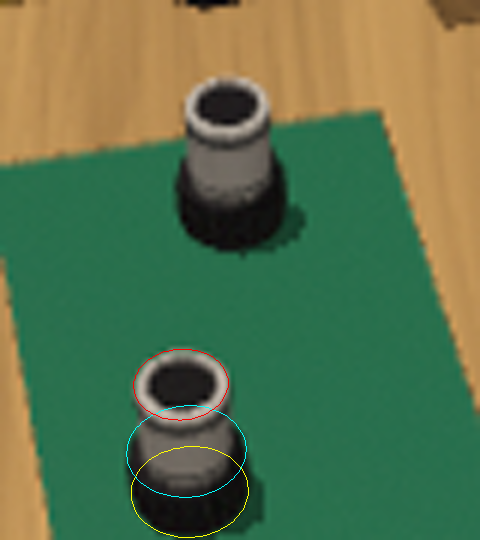

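The overlays match: the drawn outline of the held body's bottom at z = 0.102 m and that of the disc both lie on the image. The lighter one is still upright at (250,202) in the top view, and the other things look unmoved. One last check that it is still, then I hand in.

```bash
python3 - <<'E'
from rig import observe, viewer, env
from h import *
im=viewer.get_image("top")["pixels"].astype(int); d=pickle.load(open("d0.pkl","rb"))["top"]["pixels"].astype(int)
df=np.abs(im-d).max(2)[90:275,120:320]; 
ys,xs=np.nonzero(df>40); m=(xs+120<235); print("changed px left of 235:",m.sum(), (xs[m]+120).min() if m.any() else "", (xs[m]+120).max() if m.any() else "",(ys[m]+90).min() if m.any() else "",(ys[m]+90).max() if m.any() else "")
s=observe(); print(s["qvel"].round(2),s["position"],s["ft_force"],s["grip_width"])
print(env.close_job())
E
```

```text
changed px left of 235: 243 187 234 186 274
[-0.02  0.06  0.17  0.04 -0.02  0.02] [ 0.50801484 -0.30627573  0.14673853] [ 0.436811    0.31448767 -3.46486166] 0.03872881089551875
the job is handed in; nothing more can be done
None
```

The heavier objective is held upright and still about 5 cm above the centre of the lit stage disc. The job was handed in at about 22.5 s.

- **Weighing:** I lifted the nearer objective, the one at (0.481, 0.087), first. It read about 1.4–1.7 N (roughly 0.15 kg), so it is the lighter one. I set it back down in its place, released and upright. The farther one, at (0.507, 0.259), read about 3.2–3.5 N (roughly 0.34 kg), so it is the heavier one.
- **Final position:** The tool point is at (0.508, -0.306, 0.147), which puts the objective's underside about 50 mm above the disc. Outlines of the disc and the objective's bottom, drawn at these positions, match the side picture. Joint speeds were near zero and the grip width was steady at 38.7 mm.
- **Other things on the table:** In the last top picture the lighter objective still stands at (250,202). The petri dish, dropper, slide box, specimen block, screwdriver, cap and red and yellow look-alikes look where they started. A pixel comparison of part of the table (not the slide box) showed changes from column 187 rightwards. I put these down to the removed objective and the arm, but did not check each one.
- **Disagreements:** The top and side cameras differed by about 4 mm in y on the disc centre, so I used the mean. The wrist camera ran about 2 mm off the other two. The wrist passed the microscope column with an estimated 4 cm to spare.

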